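# Bolt the scissors chest

### The job

The scissors are put away: push the chest's lid fully down and bolt it. Press the red spring catch right down with one fingertip and, keeping it right down the whole way, push the bolt's finger tab with the other fingertip until the bolt is fully home in the keeper on the lid; then let go so that the catch springs back up and locks it. Do not throw the lid wide open, and leave the craft things around it where they stand.

Things in the scene. Friction and masses are not known exactly. Their poses are not given: they have to be found in the camera images.
- chest: plywood chest fixed to the table, 240 (its x) by 400 (its y) by 100 mm high; origin at the centre of its underside, z up. Top: fixed deck at -y, hinged lid at +y, seam at y = 0. The bolt lies on the deck's centre line (x = 0), is thrown towards +y and enters the keeper on the lid. 'Height' below means z of this frame
- lid (a joint): lid angle, rad: 0 = shut, top face level with the deck at height 100 mm; grows as it opens. Starts ajar. Hinge along x at chest y = +200 mm, height 100 mm; stiff, so the lid stays where it is left. 2 to 4 N downwards at lid_press shuts it
- lid_press (a point): point on the lid's top face, on the centre line, 140 mm from the hinge, 60 mm from the seam: a good place to press. Moves with the lid; at chest (0, +60, 100) mm when shut. The keeper, a steel staple 27 mm wide (x) and 32 mm high on the lid, stands at chest y = +11 to +21 mm
- bolt (a joint): travel of the bolt towards +y, m: 0 = drawn back (starts within 1.5 mm of it), 0.032 = fully home against its stop, its end through the keeper. Friction about 2 N. With the catch up it is locked in either place
- bolt_tab (a point): centre of the rear (-y) face of the bolt's steel finger tab, the face to push; height 148 mm, chest y = -129 mm when drawn. The tab is upright, 28 mm wide (x), 8 mm thick, from height 126 to 165 mm, with a round bead along its top that stands 1 mm proud. Behind it: 6 mm more of the bar (top at height 126 mm), then free room down to the deck's steel plate at 103 mm
- catch (a joint): how far the spring catch is pressed down, m: 0 = up, 0.008 = right down on its stop. Spring 3.5 N at the top, 7.5 N right down. The bolt is free from about 0.0035 on. Let go at the drawn or the home place it springs right up and locks; part-way it would drag under the bar
- catch_top (a point): centre of the top of the catch's red press plate, 38 (x) by 50 mm (y), level; height 141 mm when up, 133 mm when right down; at chest y = -48 mm, bolt drawn or home. 81 mm from the tab's rear face when drawn, 49 mm when home. A fingertip may slide along it. Between plate and tab lies the bar, top at height 126 mm, under a guide 128.5 mm high. The catch is in front (+y) of the tab
- glue_deck: red and white glue stick, 25 mm across, 84 mm tall, standing on the chest's deck beside the bolt; origin at the centre of its foot. To be left alone
- tape: green roll of tape lying flat on the deck on the other side of the bolt, 52 mm across, 19 mm high; origin at the centre of its underside. To be left alone
- cup_near: white paper cup, upside down on the table at the deck end of the chest, 76 mm across the rim, 85 mm tall; origin at the centre of its underside. To be left alone
- cup_right: another such cup, to the right of the chest. To be left alone
- glue_back: another glue stick, 84 mm tall, standing on the table on the far side of the chest. To be left alone
- glue_cap: red cap of a glue stick, 25 mm across, 26 mm high, on the table on the far side of the chest. To be left alone
- stick: flat wooden craft stick 220 by 8 by 6 mm lying on the table to the left; origin under its middle. To be left alone

How it is judged:
By the outcome, as a careful person would: the job done as asked, in the order asked, and still so for the second after the job is handed in, with the robot touching nothing.
It also fails if it takes over 54 s, if anything falls off the work surface, if the arm or the gripper's body presses on something with over 40 N, if the wrist force passes 120 N, or if a joint passes its speed limit or range.

### The arm

A 7-joint arm with a two-finger parallel gripper is mounted at the origin on the work surface. World frame = base frame: x ahead of the robot, y to its left, z up, the work surface at z = 0. Lengths are in m, angles in rad, forces in N, time in s.
With the tool pointing down it reaches from about 0.4 to 0.85 m from the base axis. Payload 10.4 kg.
Tool frame: the origin (TCP) lies midway between the tips of the shut fingers; the grasp point (between the pads) lies 19 mm behind it (manip.hold_point_z is the distance from the TCP to the grasp point, in m); z points along the fingers, y is the line along which they close (so a half turn about z gives the same grasp; the last joint's range is limited). The gripper opens to 85 mm and grips with 20 to 120 N. Pads are 22 mm wide; open, the fingers measure 114 mm over their backs; the gripper's body (76 mm by 85 mm) begins 54 mm behind the grasp point. The pads swing forward as they close: fully open they stand 13 mm farther back than shut.
Start: joints at [-1.231, 0.332, -0.065, 1.46, 0.022, 1.35, -0.088], TCP at [0.222, 0.584, 0.231] pointing down, gripper open.
Joint ranges: [-2.6, 2.6], [-0.5, 2.12], [-1.47, 1.34], [0.16, 2.42], [-1.27, 4.41], [0.06, 2.06], [-2.6, 2.6]. Speed limits (rad/s): [2.22, 2.22, 2.79, 2.79, 3.14, 3.14, 3.14].

### API

Orientations are given as a unit quaternion [x, y, z, w].
In Python, from workcell import manip, eyes, job gives the robot as it stands.
- The arm moves only by the shell command python3 -m crank 'ROWS' [FORCE]. ROWS is JSON, a list that holds one entry, the list of rows, each a list of 7 numbers: the finger opening in cm, from 0 to 8.54, then the shift along the world's x, y, z in cm, then the turn, a rotation vector about the world's x, y, z in degrees. In form: [[[hand, x, y, z, ax, ay, az], ...]]. A call has 1 to 20 rows; each row shifts and turns the commanded pose from where the row before left it; what a row does not reach is not made up. A row lasts 1/8 s, in which the tool goes at most 62.5 mm and 10.7 degrees, less where a joint would pass 70% of its speed; a pose out of reach is approached as far as the arm can. A call with a gripper value outside its range is refused whole. The fingers move at their own pace and stop on an object; FORCE is the grip in N (left out, the last holds). Time passes only in rows, so rows that do not move let the fingers close. It gives the time, the measured TCP pose, the force, the opening and the grip force at its end, in the units of the state.
- manip.get_obs(): the state, without advancing time (a new reading comes with each control period).
- eyes.camera(name): name is "scene" or "side" or "wrist"; returns (picture, depth): 420x560x3 uint8, red, green, blue; 420x560 float32, m along the optical axis (not along the pixel's ray), 0 where there is no reading.
- eyes.camera_params(name): a dict with "fx", "fy", "cx", "cy" (pixels), "world_from_camera" (4x4, takes a point from camera to world coordinates); the wrist camera has in their place "hand_eye" (4x4, takes a point from camera to tool coordinates, whose origin is the TCP and whose axes are the flange's). Camera axes: x right, y down, z forward; pixel columns grow to the right and rows downward; lengths in m; the calibration is good to about 2 mm. The wrist camera is an equidistant fisheye: a pixel r from the principal point sees the ray r / f radians off the axis. A picture is of the moment at which its call begins: read the wrist's pose just before it. camera_params takes no time and is no camera call.
- job.hand_in(): hands the job in; it is judged then, once.
The state is a dict: "clock": time; "joint_pos": joint angles; "joint_velocities": joint speeds; "tau": joint torques, N m; "position": TCP position; "ee_rot": TCP orientation; "ft_force": force on the tool from outside, world axes, zero at the start; "torque": the same for the moment, N m; "grip_width": opening from 0.0 (shut) to 1.0 (fully open); "grasp_force": force on a finger pad.
Only numpy, scipy, OpenCV 4.12 (cv2) and the standard library are available. Lean on these libraries where they do the work, as an engineer would, in place of code of your own. Each camera call takes 0.05 s, during which the arm holds its last target. There are 200 camera calls.

## Working session

There is one attempt and no reset: what is moved stays moved. The work goes in short steps, Python scripts to look and compute and a shell command to move; the robot and the scene stay as the last step left them, time stands still between calls to the robot, and variables do not carry over. Pictures are saved under pics/ and viewed, at most 10 in all, crops included, and the job is handed in when it is done.

```bash
ls; mkdir -p pics; cat > h.py <<'E'
import numpy as np,cv2
from workcell import manip,eyes,job
def snap(n,f):
    p,d=eyes.camera(n); cv2.imwrite('pics/'+f+'.png',p[:,:,::-1]); np.savez('pics/'+f,p=p,d=d); return p,d
def pts(n,d):
    c=eyes.camera_params(n); v,u=np.mgrid[:420,:560]
    P=np.stack([(u-c['cx'])/c['fx']*d,(v-c['cy'])/c['fy']*d,d,np.ones_like(d)],-1)
    return (P@np.array(c['world_from_camera']).T)[...,:3]
E
python3 - <<'E'
from h import *
for n in('scene','side'):
    snap(n,n+'1'); c=eyes.camera_params(n); print(n,c['fx'],np.round(c['world_from_camera'],3).tolist())
o=manip.get_obs(); print(o)
a=[cv2.imread(f'pics/{n}1.png') for n in('scene','side')]
E
```

```text
pics
scene 436.52929807458696 [[-0.558, 0.449, -0.698, 1.438], [0.83, 0.306, -0.466, 0.566], [0.004, -0.84, -0.543, 0.764], [0.0, 0.0, 0.0, 1.0]]
side 521.4771473189236 [[-0.721, -0.389, 0.574, -0.245], [-0.693, 0.415, -0.589, 0.889], [-0.009, -0.822, -0.569, 0.948], [0.0, 0.0, 0.0, 1.0]]
{'clock': 0.1, 'joint_pos': array([-1.23064416,  0.33279216, -0.06470341,  1.46086203,  0.02160142,
        1.34990997, -0.0884802 ]), 'joint_velocities': array([-0.00038036, -0.00083649, -0.00173774, -0.00216848,  0.00075874,
        0.00034829, -0.00141982]), 'tau': array([ 1.63568639e-03, -6.26742983e+01,  4.90862760e-02, -3.92431033e+01,
        1.63132179e-02,  6.83354781e-03, -8.58388125e-05]), 'position': array([0.22166107, 0.58400736, 0.23060358]), 'ee_rot': array([ 1.80362241e-01,  9.83600048e-01, -6.32186861e-04, -8.59454182e-05]), 'ft_force': array([ 1.2281865 , -0.04773035,  0.55137783]), 'torque': array([ 0.00069615, -0.01062794,  0.01037576]), 'grasp_force': 0.0, 'grip_width': 0.9973856801325245}
```

View pics/scene1.png

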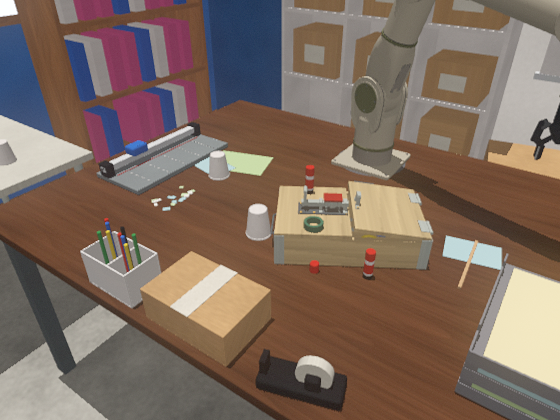

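View pics/side1.png

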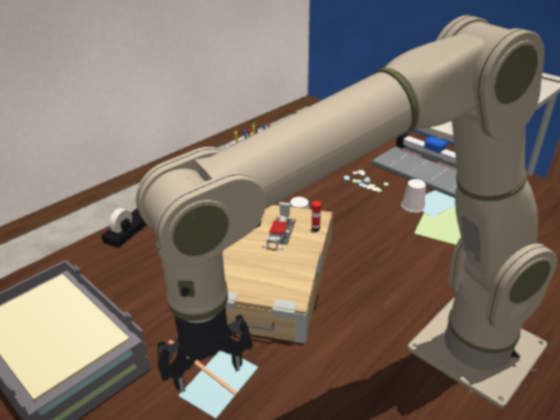

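Scene view: the chest is at about (275–430, 185–265). The red catch is at (333,198), the tab at about (306,195), the keeper at (358,200), the glue stick at (310,178) and the tape at (314,224). The side view shows the catch at (279,228) and the tab at (284,210), partly blocked by the arm.

```bash
python3 - <<'E'
from h import *
def ld(n): z=np.load(f'pics/{n}1.npz'); return z['p'],z['d']
for n,box in(('scene',(275,180,430,265)),('side',(225,195,335,300))):
    p,d=ld(n); P=pts(n,d); hsv=cv2.cvtColor(p,cv2.COLOR_RGB2HSV); h,s,v=cv2.split(hsv)
    red=((h<8)|(h>172))&(s>150)&(v>110)
    k,l,st,ce=cv2.connectedComponentsWithStats(red.astype(np.uint8))
    for i in range(1,k):
        if st[i,4]>15:
            q=P[(l==i)&(d>0)]; print(n,'red',ce[i].round(),st[i,4],np.median(q,0).round(4),q.min(0).round(3),q.max(0).round(3))
    x0,y0,x1,y1=box; m=np.zeros(d.shape,bool); m[y0:y1,x0:x1]=1
    wood=m&(h>10)&(h<25)&(v>140)&(s>50)&(d>0)
    q=P[wood]
    dk=q[(abs(q[:,2]-.1)<.006)]
    print(n,'deck n',len(dk),cv2.minAreaRect((dk[:,:2]*1000).astype(np.float32)))
    for a in range(40,200,10): print(a,((q[:,2]*1000>=a)&(q[:,2]*1000<a+10)).sum(),end='; ')
    print()
    c=cv2.resize(p[y0-15:y1,x0-5:x1+5],None,fx=4,fy=4,interpolation=cv2.INTER_CUBIC); cv2.imwrite(f'pics/{n}c.png',c[:,:,::-1]); print(c.shape)
E
```

```text
scene red [310. 170.] 88 [0.4925 0.014  0.1794] [ 0.171 -0.179  0.002] [0.501 0.025 0.189]
scene red [309. 183.] 57 [0.4931 0.016  0.1362] [0.477 0.001 0.122] [0.499 0.024 0.147]
scene red [333. 197.] 130 [0.5313 0.1139 0.144 ] [0.504 0.086 0.14 ] [0.556 0.139 0.148]
scene red [122. 249.] 62 [ 0.9796 -0.2042  0.1175] [ 0.851 -0.404  0.003] [ 0.982 -0.2    0.162]
scene red [370. 254.] 118 [0.6237 0.2727 0.0821] [0.571 0.26  0.04 ] [0.632 0.283 0.089]
scene red [314. 267.] 116 [0.6814 0.1485 0.022 ] [0.664 0.134 0.003] [0.688 0.157 0.033]
scene red [368. 269.] 75 [0.6262 0.2743 0.0348] [0.58  0.259 0.004] [0.632 0.283 0.05 ]
scene deck n 2490 ((502.5398254394531, 150.8662109375), (247.1837615966797, 399.7083435058594), 31.452075958251953)
40 97; 50 59; 60 181; 70 232; 80 159; 90 84; 100 3075; 110 1440; 120 931; 130 6; 140 11; 150 5; 160 5; 170 0; 180 0; 190 0; 
(400, 660, 3)
side red [316. 205.] 117 [0.4815 0.0159 0.176 ] [ 0.471 -0.221 -0.003] [0.68  0.027 0.188]
side red [316. 221.] 43 [0.4754 0.021  0.1347] [0.471 0.011 0.123] [0.485 0.027 0.147]
side red [278. 227.] 162 [0.5239 0.1156 0.1417] [0.499 0.085 0.137] [0.552 0.141 0.146]
side deck n 2521 ((493.52392578125, 144.55322265625), (215.46913146972656, 401.2752685546875), 30.9825439453125)
40 0; 50 0; 60 1; 70 7; 80 25; 90 629; 100 2856; 110 2331; 120 917; 130 20; 140 20; 150 11; 160 2; 170 0; 180 0; 190 0; 
(480, 480, 3)
```

View pics/scenec.png

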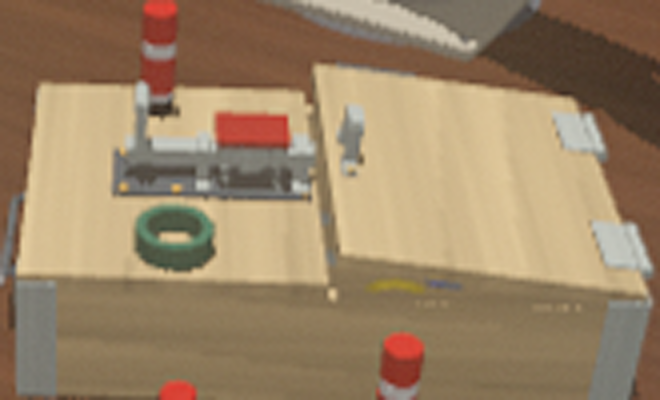

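The crop shows the lid ajar by about 8°, its front edge about 30 mm up. The tab is at (142,110), the catch at (252,130) and the keeper at (352,130). The chest's y axis is at about 121.4° in the world and its origin is about (0.503, 0.156). The given sizes agree with this. I'm moving above lid_press.

```bash
python3 -m crank '[[[0,0.5,-1,1.5,0,0,-9.1],[0,1.9,-2.8,1.5,0,0,-9.1],[0,1.9,-2.8,1.5,0,0,-9.1],[0,1.9,-2.8,1.5,0,0,-9.1],[0,1.9,-2.8,0.5,0,0,-9.1],[0,1.9,-2.8,0,0,0,-9.1],[0,1.9,-2.8,0,0,0,-9.1],[0,1.9,-2.8,0,0,0,-9.1],[0,1.9,-2.8,0,0,0,-9.1],[0,1.9,-2.8,0,0,0,-9.1],[0,1.9,-2.8,0,0,0,-9.1],[0,1.9,-2.8,0,0,0,-9.1],[0,1.9,-2.8,0,0,0,-9.1],[0,1.6,-2.8,0,0,0,-9.1],[0,0,0,0,0,0,0],[0,0,0,0,0,0,0]]]'
python3 - <<'E'
from h import *
o=manip.get_obs(); p,d=snap('wrist','w1'); np.savez('pics/w1o',pos=o['position'],q=o['ee_rot'])
print(o['position'],o['ee_rot'],o['joint_pos'].round(2),o['ft_force'])
print({k:(np.round(v,4).tolist()) for k,v in eyes.camera_params('wrist').items()})
E
```

```text
clock: 2.1
position: [0.4704, 0.2109, 0.2961]
ee_rot: [0.961, 0.275, -0.0, -0.0]
ft_force: [0.5, 1.4, 0.6]
grip_width: 0.001
grasp_force: 0.0
[0.47038267 0.21088054 0.29606745] [ 9.61454944e-01  2.74962399e-01 -2.57672998e-04 -5.45371967e-05] [-0.88  0.05  0.39  1.66 -0.02  1.43 -1.5 ] [0.49402997 1.40838721 0.56865641]
{'fx': 325.1923, 'fy': 325.1923, 'cx': 275.5121, 'cy': 204.8864, 'hand_eye': [[-0.0004, -0.9608, -0.2771, 0.0701], [1.0, -0.0002, -0.0007, 0.0006], [0.0007, -0.2771, 0.9608, -0.1421], [0.0, 0.0, 0.0, 1.0]]}
```

View pics/w1.png

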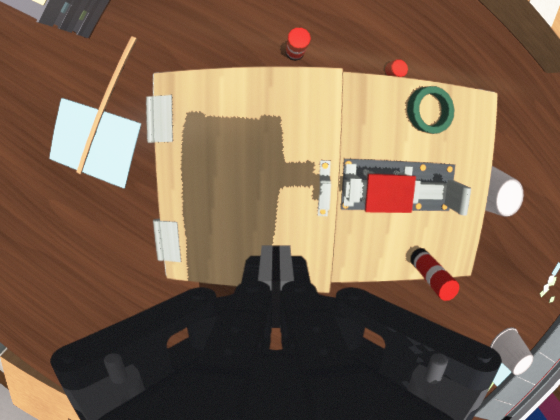

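The wrist view shows the plate at (366–414, 174–213), the tab at about (458,196), the keeper at (324,188), the seam at about x=338, the glue stick at (430,270) and the tape at (430,110).

```bash
cat >> h.py <<'E'
from scipy.spatial.transform import Rotation as R
def wray(u,v,pos,q):
    c=eyes.camera_params('wrist'); x=(u-c['cx'])/c['fx']; y=(v-c['cy'])/c['fy']; r=np.hypot(x,y)+1e-9
    D=np.stack([np.sin(r)*x/r,np.sin(r)*y/r,np.cos(r)],-1)
    H=np.array(c['hand_eye']); Rw=R.from_quat(q).as_matrix()
    return Rw@H[:3,3]+pos, D@(Rw@H[:3,:3]).T, D
def plane(u,v,z,pos,q):
    o,D,_=wray(np.asarray(u,float),np.asarray(v,float),pos,q); return o+D*((z-o[2])/D[...,2])[...,None]
def wpts(d,pos,q):
    v,u=np.mgrid[:420,:560].astype(float); o,D,C=wray(u,v,pos,q); return o+D*(d/C[...,2])[...,None]
E
cat > m.py <<'E'
from h import *; import sys
f=sys.argv[1]; z=np.load(f'pics/{f}.npz'); p,d=z['p'],z['d']; o=np.load(f'pics/{f}o.npz'); pos,q=o['pos'],o['q']
P=wpts(d,pos,q); h,s,v=cv2.split(cv2.cvtColor(p,cv2.COLOR_RGB2HSV))
red=(((h<8)|(h>172))&(s>150)&(v>110)).astype(np.uint8)
k,l,st,ce=cv2.connectedComponentsWithStats(red)
for i in range(1,k):
    if st[i,4]>200:
        g=P[(l==i)&(d>0)]; a=plane(*np.nonzero(l==i)[::-1],np.median(g[:,2]),pos,q)
        print('red',ce[i].round(),'depth med',np.median(g,0).round(4),'rect mm',np.round(cv2.minAreaRect((a[:,:2]*1000).astype(np.float32))[0],1),cv2.minAreaRect((a[:,:2]*1000).astype(np.float32))[1:])
        if 35<cv2.minAreaRect((a[:,:2]*1000).astype(np.float32))[1][0]<60: C=np.array(cv2.minAreaRect((a[:,:2]*1000).astype(np.float32))[0])/1000
wood=(h>10)&(h<25)&(v>140)&(s>50)&(d>0)
dk=P[wood&(abs(P[...,2]-.1)<.006)]; dk=dk[np.hypot(*(dk[:,:2]-C).T)<.25]
r=cv2.minAreaRect((dk[:,:2]*1000).astype(np.float32)); print('deck',r)
th=np.deg2rad(float(sys.argv[2])); Y=np.array([np.cos(th),np.sin(th)]); X=np.array([Y[1],-Y[0]]); O=C+.048*Y
print('origin',O,'Y',Y)
L=np.stack([(P[...,:2]-O)@X,(P[...,:2]-O)@Y,P[...,2]],-1)*1000
for nm,m in (('tab',(abs(L[...,0])<25)&(L[...,1]<-105)&(L[...,1]>-150)&(L[...,2]>140)&(L[...,2]<180)),
  ('keeper',(abs(L[...,0])<25)&(abs(L[...,1]-14)<25)&(L[...,2]>143)),('lid',wood&(abs(L[...,0])<110)&(L[...,1]>5)&(L[...,1]<190)&(L[...,2]>90))):
    g=L[m&(d>0)]; print(nm,len(g),np.percentile(g,[2,50,98],axis=0).round(1).tolist() if len(g) else '')
    if nm=='lid':
        c=np.linalg.lstsq(np.c_[g[:,1],np.ones(len(g))],g[:,2],rcond=None)[0]; print('lid slope rad',-c[0],'z at hinge',c[0]*200+c[1],'z at 60',c[0]*60+c[1])
E
python3 m.py w1 121.4
```

```text
red [299.  39.] depth med [0.6145 0.271  0.083 ] rect mm [613.8 270.7] ((27.840349197387695, 24.82093620300293), 31.535560607910156)
red [398.  68.] depth med [0.6719 0.1473 0.025 ] rect mm [670.6 149.1] ((23.096527099609375, 30.684722900390625), 37.50331497192383)
red [390. 193.] depth med [0.5268 0.1131 0.1404] rect mm [526.9 112.4] ((38.32584762573242, 50.43881607055664), 30.837743759155273)
red [449. 290.] depth med [0.4836 0.0123 0.1832] rect mm [484.1  12. ] ((25.957929611206055, 25.30182647705078), 81.08171844482422)
deck ((502.4226379394531, 151.73248291015625), (241.44134521484375, 400.1069641113281), 31.016891479492188)
origin [0.50185244 0.15335952] Y [-0.52100963  0.8535508 ]
tab 507 [[-14.2, -127.0, 141.2], [0.7, -120.5, 158.4], [13.2, -118.8, 165.2]]
keeper 12183 [[-4.6, 7.2, 153.8], [13.1, 24.7, 377.1], [16.4, 38.4, 397.5]]
lid 16905 [[-97.3, 6.7, 101.0], [55.9, 56.8, 116.6], [108.1, 185.9, 123.4]]
lid slope rad 0.12107950707740238 z at hinge 99.9020274846289 z at 60 116.85315847546524
```

Sizes check out: plate 50×38 mm at z 0.140, deck at 0.100, tab top at 0.165, lid angle 0.121 rad. Now I'll close the lid with shut fingertips.

```bash
python3 -m crank '[[[0,0.05,-0.6,-4,0,0,-0.9],[0,0,0,-4,0,0,0],[0,0,0,-4,0,0,0],[0,0,0,-4,0,0,0],[0,0,0,-1,0,0,0],[0,0,0,-0.5,0,0,0],[0,0,0,-0.5,0,0,0],[0,0,0,-0.5,0,0,0],[0,0,0,-0.5,0,0,0],[0,0,0,-0.4,0,0,0],[0,0,0,0,0,0,0]]]'
```

```text
clock: 3.52
position: [0.4709, 0.2043, 0.102]
ee_rot: [0.964, 0.267, -0.0, 0.0]
ft_force: [-0.5, 0.2, 0.1]
grip_width: -0.0
grasp_force: 0.0
```

```bash
python3 -m crank '[[[0,0,0,-0.2,0,0,0],[0,0,0,-0.2,0,0,0],[0,0,0,-0.1,0,0,0],[0,0,0,0,0,0,0]]]'
```

```text
clock: 4.03
position: [0.4712, 0.2044, 0.0996]
ee_rot: [0.964, 0.266, -0.0, -0.001]
ft_force: [-13.5, -5.7, 32.0]
grip_width: 0.002
grasp_force: 16.2
```

The lid is seated: contact at 32 N at height 0.0996. Lifting, opening to 5.8 cm and moving over the bolt.

```bash
python3 -m crank '[[[0,0,0,1,0,0,0],[0,0,0,5,0,0,0],[0,0,0,5,0,0,0],[5.8,0,0,4,0,0,0],[5.8,2.1,-3.5,0,0,0,0],[5.8,2.1,-3.5,0,0,0,0],[5.8,2.1,-3.5,0,0,0,0],[5.8,2.1,-3.4,0,0,0,0],[5.8,0,0,0,0,0,0],[5.8,0,0,0,0,0,0],[5.8,0,0,0,0,0,0]]]'
python3 - <<'E'
from h import *
o=manip.get_obs(); p,d=snap('wrist','w2'); np.savez('pics/w2o',pos=o['position'],q=o['ee_rot']); print(o['position'],o['ee_rot'])
E
python3 m.py w2 121
```

```text
clock: 5.4
position: [0.5548, 0.0667, 0.2472]
ee_rot: [0.964, 0.267, -0.0, -0.0]
ft_force: [-0.1, 0.4, 0.0]
grip_width: 0.677
grasp_force: 0.0
[0.55483771 0.06669865 0.24720007] [ 9.63564694e-01  2.67475267e-01 -1.26836704e-04 -2.15196225e-04]
red [133.  36.] depth med [0.6164 0.2684 0.0829] rect mm [615.6 266.6] ((34.86964797973633, 24.72339630126953), 89.86799621582031)
red [269.  50.] depth med [0.6734 0.1463 0.0252] rect mm [674.2 146.5] ((20.999065399169922, 24.201021194458008), 30.939311981201172)
red [199. 200.] depth med [0.5242 0.1214 0.1405] rect mm [526.7 111.6] ((36.60057830810547, 48.92340850830078), 30.538684844970703)
red [290. 325.] depth med [0.4861 0.0116 0.1832] rect mm [487.6  13.6] ((32.799354553222656, 25.036209106445312), 33.58348083496094)
deck ((502.5811767578125, 152.36456298828125), (240.7135772705078, 399.7030334472656), 31.042728424072266)
origin [0.50194565 0.15272862] Y [-0.51503807  0.8571673 ]
tab 592 [[-12.7, -128.3, 143.5], [3.4, -123.2, 163.2], [14.8, -118.8, 165.1]]
keeper 0 
lid 24305 [[-102.5, 9.3, 98.2], [20.5, 88.4, 99.6], [106.5, 181.2, 101.1]]
lid slope rad -0.0002738840348403087 z at hinge 99.63955675327126 z at 60 99.60121298839361
```

View pics/w2.png

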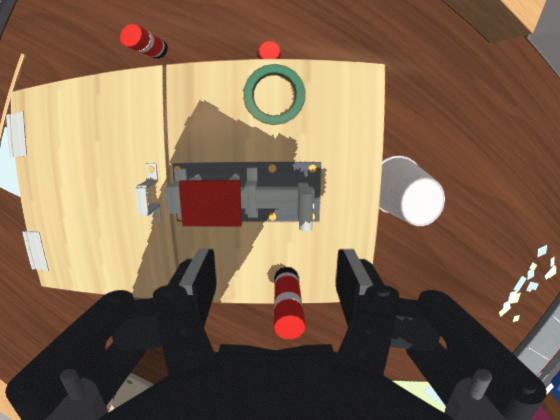

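The lid is shut (slope ≈0, height 99.6 mm). In the picture the plate is at (211,203), the tab at (306,205), and the fingertips are at (205,265) and (350,265), with room on both sides. Lowering to straddle the tab and plate.

```bash
python3 -m crank '[[[5.8,0.12,-0.2,-3,0,0,0],[5.8,0,0,-3,0,0,0],[5.8,0,0,-2.5,0,0,0],[5.8,0,0,-1,0,0,0],[5.8,0,0,-0.3,0,0,0],[5.8,0,0,0,0,0,0]]]'; python3 -m crank '[[[5.8,0,0,-0.3,0,0,0],[5.8,0,0,0,0,0,0]]]'; python3 -m crank '[[[5.8,0,0,-0.3,0,0,0],[5.8,0,0,0,0,0,0]]]'
```

```text
clock: 6.2
position: [0.5569, 0.0636, 0.1501]
ee_rot: [0.964, 0.267, 0.001, -0.0]
ft_force: [-0.2, -0.0, -0.3]
grip_width: 0.682
grasp_force: 0.0
clock: 6.45
position: [0.5566, 0.0634, 0.1465]
ee_rot: [0.964, 0.266, 0.0, -0.0]
ft_force: [-0.8, -0.3, -0.4]
grip_width: 0.682
grasp_force: 0.0
clock: 6.7
position: [0.5564, 0.0633, 0.1431]
ee_rot: [0.964, 0.267, -0.0, 0.0]
ft_force: [0.9, 0.3, 0.5]
grip_width: 0.681
grasp_force: 0.0
```

```bash
python3 -m crank '[[[5.8,0,0,-0.2,0,0,0],[5.8,0,0,0,0,0,0]]]';python3 -m crank '[[[5.8,0,0,-0.2,0,0,0],[5.8,0,0,0,0,0,0]]]'
```

```text
clock: 6.95
position: [0.5564, 0.0633, 0.1412]
ee_rot: [0.964, 0.267, -0.0, 0.0]
ft_force: [-0.7, -0.1, -0.2]
grip_width: 0.679
grasp_force: 0.0
clock: 7.2
position: [0.5564, 0.0633, 0.1392]
ee_rot: [0.964, 0.267, -0.0, 0.0]
ft_force: [-0.1, -0.3, -0.4]
grip_width: 0.683
grasp_force: 0.0
```

```bash
python3 -m crank '[[[5.8,-0.1,0.15,-0.2,0,0,0],[5.8,0,0,0,0,0,0]]]';for i in 1 ; do python3 -m crank '[[[5.8,0,0,-0.2,0,0,0],[5.8,0,0,0,0,0,0]]]'; done; python3 -m crank '[[[5.8,0,0,-0.2,0,0,0],[5.8,0,0,0,0,0,0]]]'
```

```text
clock: 7.45
position: [0.5553, 0.0651, 0.1371]
ee_rot: [0.964, 0.267, -0.0, -0.0]
ft_force: [0.5, -0.2, -0.4]
grip_width: 0.682
grasp_force: 0.0
clock: 7.7
position: [0.5556, 0.065, 0.1355]
ee_rot: [0.964, 0.267, 0.0, -0.0]
ft_force: [-1.2, 0.2, 3.8]
grip_width: 0.679
grasp_force: 1.7
clock: 7.95
position: [0.5556, 0.0649, 0.1334]
ee_rot: [0.964, 0.266, 0.0, -0.0]
ft_force: [0.3, 0.5, 4.6]
grip_width: 0.679
grasp_force: 2.2
```

Contact with the catch was at TCP ≈0.136, and the spring force fits. Now I'll press it right down.

```bash
python3 -m crank '[[[5.8,0,0,-0.2,0,0,0],[5.8,0,0,-0.2,0,0,0],[5.8,0,0,0,0,0,0]]]'; python3 -m crank '[[[5.8,0,0,-0.15,0,0,0],[5.8,0,0,0,0,0,0]]]'; python3 -m crank '[[[5.8,0,0,-0.1,0,0,0],[5.8,0,0,0,0,0,0]]]'
```

```text
clock: 8.32
position: [0.5557, 0.0649, 0.1295]
ee_rot: [0.964, 0.267, 0.0, -0.0]
ft_force: [-2.1, 0.1, 5.7]
grip_width: 0.677
grasp_force: 3.2
clock: 8.57
position: [0.5557, 0.0649, 0.1284]
ee_rot: [0.964, 0.266, 0.0, -0.0]
ft_force: [-1.6, 0.4, 8.0]
grip_width: 0.679
grasp_force: 4.2
clock: 8.82
position: [0.5559, 0.0649, 0.1282]
ee_rot: [0.964, 0.266, 0.001, -0.0]
ft_force: [-4.8, -0.3, 16.2]
grip_width: 0.681
grasp_force: 8.1
```

The catch is on its stop (16 N, TCP 0.1282). I'll add a little margin and start the throw.

```bash
python3 -m crank '[[[5.8,0,0,-0.06,0,0,0],[5.8,-0.1,0.17,0,0,0,0],[5.8,-0.1,0.17,0,0,0,0],[5.8,-0.1,0.17,0,0,0,0],[5.8,-0.1,0.17,0,0,0,0],[5.8,0,0,0,0,0,0]]]'
```

```text
clock: 9.57
position: [0.5543, 0.0688, 0.1285]
ee_rot: [0.964, 0.265, 0.003, 0.002]
ft_force: [3.4, -9.4, 13.9]
grip_width: 0.682
grasp_force: 7.8
```

```bash
python3 -m crank '[[[5.8,-0.1,0.17,0,0,0,0],[5.8,-0.1,0.17,0,0,0,0],[5.8,0,0,0,0,0,0]]]'
python3 - <<'E'
from h import *
o=manip.get_obs(); p,d=snap('wrist','w3'); np.savez('pics/w3o',pos=o['position'],q=o['ee_rot'])
c=cv2.resize(p[130:330,130:400],None,fx=2.9,fy=2.9,interpolation=cv2.INTER_CUBIC); cv2.imwrite('pics/w3c.png',c[:,:,::-1])
E
```

```text
clock: 9.95
position: [0.5525, 0.0718, 0.1285]
ee_rot: [0.964, 0.265, 0.003, 0.002]
ft_force: [5.7, -9.9, 14.5]
grip_width: 0.682
grasp_force: 7.8
```

View pics/w3c.png

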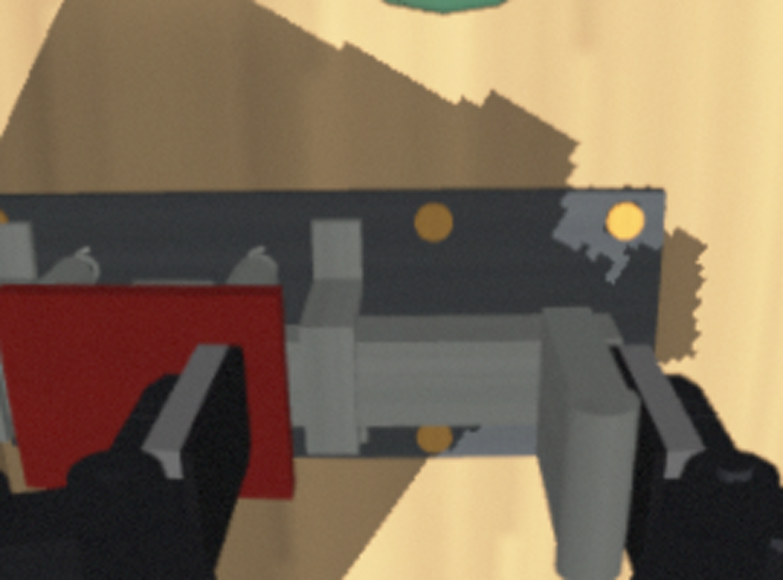

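The right-hand finger is bearing on the tab at crop (600,400), the left-hand tip is on the red plate at (195,410), and the bolt has begun to move. I'll continue with slightly more down-press.

```bash
python3 -m crank '[[[5.8,-0.1,0.17,-0.05,0,0,0],[5.8,-0.1,0.17,0,0,0,0],[5.8,-0.1,0.17,0,0,0,0],[5.8,-0.1,0.17,0,0,0,0],[5.8,-0.1,0.17,0,0,0,0],[5.8,0,0,0,0,0,0]]]'
```

```text
clock: 10.75
position: [0.548, 0.0801, 0.1285]
ee_rot: [0.964, 0.265, 0.003, 0.002]
ft_force: [6.4, -12.3, 17.4]
grip_width: 0.681
grasp_force: 9.3
```

```bash
python3 -m crank '[[[5.8,-0.1,0.17,0,0,0,0],[5.8,-0.1,0.17,0,0,0,0],[5.8,-0.1,0.17,0,0,0,0],[5.8,-0.1,0.17,0,0,0,0],[5.8,0,0,0,0,0,0]]]'
```

```text
clock: 11.38
position: [0.5441, 0.0868, 0.1285]
ee_rot: [0.964, 0.265, 0.003, 0.002]
ft_force: [5.4, -12.1, 18.0]
grip_width: 0.677
grasp_force: 9.3
```

```bash
python3 -m crank '[[[5.8,-0.1,0.17,0,0,0,0],[5.8,-0.1,0.17,0,0,0,0],[5.8,-0.1,0.17,0,0,0,0],[5.8,-0.1,0.17,0,0,0,0],[5.8,0,0,0,0,0,0]]]';python3 -m crank '[[[5.8,-0.05,0.09,0,0,0,0],[5.8,-0.05,0.09,0,0,0,0],[5.8,0,0,0,0,0,0]]]'
```

```text
clock: 12.0
position: [0.5401, 0.0936, 0.1284]
ee_rot: [0.964, 0.265, 0.003, 0.002]
ft_force: [5.5, -12.5, 18.6]
grip_width: 0.678
grasp_force: 9.2
clock: 12.38
position: [0.5393, 0.0952, 0.1285]
ee_rot: [0.964, 0.265, 0.004, 0.002]
ft_force: [6.0, -13.2, 16.8]
grip_width: 0.68
grasp_force: 10.5
```

```bash
python3 -m crank '[[[5.8,-0.1,0.17,-0.03,0,0,0],[5.8,0,0,0,0,0,0]]]';python3 -m crank '[[[5.8,-0.1,0.17,0,0,0,0],[5.8,0,0,0,0,0,0]]]'
```

```text
clock: 12.62
position: [0.5392, 0.0952, 0.1285]
ee_rot: [0.965, 0.264, 0.004, 0.003]
ft_force: [10.4, -18.5, 17.7]
grip_width: 0.684
grasp_force: 13.6
clock: 12.88
position: [0.5391, 0.0954, 0.1286]
ee_rot: [0.965, 0.263, 0.005, 0.004]
ft_force: [14.5, -22.4, 14.2]
grip_width: 0.68
grasp_force: 17.4
```

The bolt is on its stop: the pad face is at chest y ≈ −97 mm, as it should be at home. Ease the push, then lift to release the catch.

```bash
python3 -m crank '[[[5.8,0.12,-0.2,0,0,0,0],[5.8,0,0,0.3,0,0,0],[5.8,0,0,0.4,0,0,0],[5.8,0,0,0.4,0,0,0],[5.8,0,0,0,0,0,0],[5.8,0.15,-0.25,0.2,0,0,0],[5.8,0.1,-0.15,0.5,0,0,0],[5.8,0,0,3,0,0,0],[5.8,0,0,4,0,0,0],[5.8,0,0,4,0,0,0],[5.8,0,0,0,0,0,0],[5.8,0,0,0,0,0,0]]]'
python3 - <<'E'
from h import *
o=manip.get_obs(); p,d=snap('wrist','w4'); np.savez('pics/w4o',pos=o['position'],q=o['ee_rot'])
E
python3 m.py w4 121
```

```text
clock: 14.38
position: [0.5368, 0.0963, 0.2525]
ee_rot: [0.964, 0.267, -0.0, 0.0]
ft_force: [-0.1, 0.3, -0.7]
grip_width: 0.68
grasp_force: 0.0
red [164.  32.] depth med [0.6159 0.2706 0.0833] rect mm [615.5 270.3] ((26.275779724121094, 25.179462432861328), 78.2622299194336)
red [300.  51.] depth med [0.6733 0.1463 0.0253] rect mm [673.8 146.7] ((21.29841423034668, 23.684921264648438), 32.002811431884766)
red [331. 321.] depth med [0.4843 0.0122 0.1834] rect mm [483.9  12.2] ((26.077957153320312, 23.38404655456543), 51.29932403564453)Traceback (most recent call last):
  File "m.py", line 12, in <module>
    dk=P[wood&(abs(P[...,2]-.1)<.006)]; dk=dk[np.hypot(*(dk[:,:2]-C).T)<.25]
                                                                  ^
NameError: name 'C' is not defined
```

View pics/w4.png

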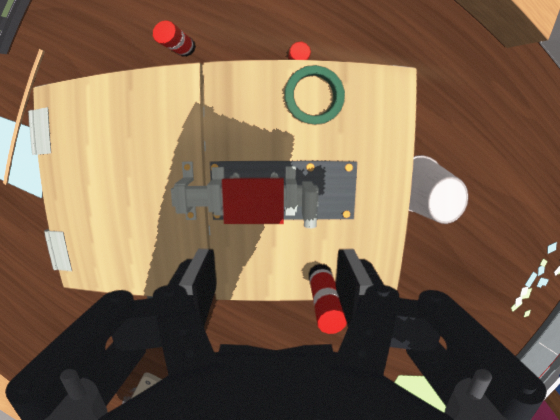

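The bolt's end now passes through the keeper at (185,195), with the tab at (310,208) and the plate at (252,200). I'll check the catch height and tab position from depth.

```bash
python3 - <<'E'
from h import *
z=np.load('pics/w4.npz'); d=z['d']; o=np.load('pics/w4o.npz'); P=wpts(d,o['pos'],o['q'])
O=np.array([.502,.153]); Y=np.array([-.515,.857]); X=np.array([.857,.515])
L=np.stack([(P[...,:2]-O)@X,(P[...,:2]-O)@Y,P[...,2]],-1)*1000
print('plate',np.median(L[183:218,228:278].reshape(-1,3),0).round(1))
g=L[(abs(L[...,0])<25)&(L[...,1]<-75)&(L[...,1]>-120)&(L[...,2]>145)&(L[...,2]<175)]; print('tab',np.percentile(g,[2,50,98],axis=0).round(1).tolist())
g=L[90:180,60:190].reshape(-1,3); print('lid z',np.percentile(g[:,2],[10,50,90]).round(1), manip.get_obs()['ft_force'])
E
```

```text
plate [  1.6 -48.4 140.5]
tab [[-12.9, -97.9, 147.0], [3.1, -92.8, 163.3], [14.6, -88.4, 165.2]]
lid z [ 98.7  99.6 100.6] [-0.7656414  -0.15105622 -0.40067726]
```

The catch is back up at its starting 140.5 mm, the tab is at the home place and the lid is flush. Handing in.

```bash
python3 -c "from workcell import job; print(job.hand_in())"
```

```text
the job is handed in; nothing more can be done
None
```

The lid is fully down, the bolt is home in the keeper, and the catch has sprung back up to lock it; the job is handed in at about 14.5 s, with the things around the chest left alone.

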